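# Open the screw press by one turn

## Task

The bench screw press is still wound down over the glued-up wooden block. Open it by exactly one full turn: push the upright handle of the hand wheel round anticlockwise (seen from above) with the fingertips, until the handle is back where it stands now, without running well past that place, then come clear of it. Only push the handle, never grip it, and leave the block and the things lying round the press where they are.

Things in the scene. Friction and masses are not known exactly. Their poses are not given: they have to be found in the camera images.
- press: Grey bench screw press, bolted down; its place and yaw vary. Bed 150 x 190 x 16 mm (x, y, z), two steel columns at y = +-70 mm, a crosshead (42 mm in x, 182 mm in y, top at z = 118 mm) and a level hand wheel on top. Origin: centre of the bed's underside, on the worktop, below the wheel's upright axis; z up.
- wheel (a joint): Angle of the hand wheel about its upright axis, rad; grows anticlockwise seen from above. Starts anywhere from -1.4 to 1.4; one turn adds 6.283. At 0 the handle stands on the press's -x side. No stop lies within 1.1 turns anticlockwise. It needs 2 to 3 N at the handle and stays where it is left (dry friction, no spring, hardly runs on).
- handle (a point): Middle of the upright black handle of the wheel: a round post 20 mm in diameter, fixed on the rim at the end of a spoke, 70 mm from the wheel's axis. This point is 175 mm above the worktop; the post is bare from 158 to 191 mm. Nothing else stands above the rim there, so fingertips can follow it all the way round just above the rim.
- hub (a point): Centre of the top of the bright aluminium hand wheel's hub, on its upright axis, 159 mm above the worktop. The hub is 38 mm in diameter; the rim has a radius of 70 mm to its middle and is 14 mm thick, its top 155 mm above the worktop; three spokes. The wheel does not move up or down as it turns.
- foot_face (a point): Centre of the underside of the round pressing foot (52 mm in diameter) below the crosshead. It rises 12 mm for each anticlockwise turn of the wheel. It starts about 2 to 7 mm above the block.
- block: Loose wooden block 62 x 110 x 38 mm (its own x, y, z) lying on the bed under the foot. Origin: centre of its underside, 16 mm above the worktop. Leave it.
- tape: Bystander: roll of black tape lying flat, 59 mm across, 19 mm high, about 0.2 m from the press's axis. Origin: centre of the underside.
- spanner: Bystander: small steel spanner lying flat, 18 x 136 x 7 mm, about 0.2 m from the press's axis. Origin: centre of the underside.
- stub: Bystander: short stubby blue screwdriver lying down, 31 x 98 x 31 mm, on the right. Origin: centre of the underside.
- measure: Bystander: yellow tape measure standing on edge, 34 x 68 x 58 mm, on the left. Origin: centre of the underside.

How it is judged (in metres and radians):
On the way:
1. the wheel has gone about half a turn anticlockwise: the handle stands across the wheel from where it began (distance of handle from where it was at the start of the episode above 0.125 m and value of joint wheel above 1.2 rad), for 0.05 s.
At the end, for the whole second after the job is handed in: The wheel has made one anticlockwise turn and is at rest: the handle stands within 18 mm of where it began (about 15 degrees either way), the foot is 11 to 13 mm higher than at the start, and the block and the bystanders are within 15 mm of where they lay (distance of handle from where it was at the start of the episode below 0.018 m and value of joint wheel above 4.5 rad and distance of foot_face from where it was at the start of the episode between 0.011 and 0.013 m and velocity of joint wheel between -0.05 and 0.05 rad/s and distance of each of block, tape, spanner, stub, measure from where it was at the start of the episode below 0.015 m); the robot touches nothing.
It fails at once if the wheel is run more than an eighth of a turn past the full turn (distance of foot_face from where it was at the start of the episode above 0.0135 m).
It fails at once if the wheel or its handle is gripped or shoved hard (more than 30 N from the fingers) (contact force between the fingers and wheel above 30 N).
It fails at once if the block is shifted or lifted (distance of block from where it was at the start of the episode above 0.015 m).
It fails at once if the tape roll, small spanner, stubby screwdriver or tape measure is shifted or lifted (distance of any of tape, spanner, stub, measure from where it was at the start of the episode above 0.015 m).
It also fails if it takes over 54 s, if anything falls off the work surface, if the arm or the gripper's body presses on something with over 40 N, if the wrist force passes 120 N, or if a joint passes its speed limit or range.

## Robot

A 6-joint arm with a two-finger parallel gripper is mounted at the origin on a cart in front of the work surface, level with it; the furniture and walls round the work are solid. World frame = base frame: x ahead of the robot, y to its left, z up, the work surface at z = 0. Lengths are in mm, angles in rad, forces in N, time in s.
With the tool pointing down it reaches from about 350 to 775 mm from the base axis. Payload 7.3 kg.
Tool frame: the origin (TCP) lies at the very end of the fingers, on their centre line; the grasp point (between the pads) lies 19 mm behind it; z points along the fingers, y is the line along which they close (so a half turn about z gives the same grasp; the last joint's range is limited). The gripper opens to 92 mm and grips with 3 to 60 N. Pads are 19 mm wide; open, the fingers measure 130 mm over their backs; the gripper's body (75 mm by 190 mm) begins 47 mm behind the grasp point.
Start: joints at [1.124, 0.342, 1.524, -0, 1.275, -0.146], TCP at [155.536, 501.454, 199.441] pointing down, gripper open.
Joint ranges: [-2.53, 2.53], [-0.77, 2.02], [0.04, 2.7], [-1, 4.14], [0.28, 2.66], [-3.11, 3.11]. Speed limits (rad/s): [2.57, 2.57, 3.14, 3.14, 3.14, 3.14].

## Interface

Orientations are given as [roll, pitch, yaw] about the fixed x, y, z axes, in that order (R = Rz(yaw) Ry(pitch) Rx(roll)).
In Python, from plant import * gives the robot as it stands.
- The arm moves only by the tool arm_command, never from a script. Its arguments are lists of equal length, an entry for each row: "gripper": the finger opening in mm, from 0 to 91.8; "dp": the shift along the tool's x, y, z in units of 25 mm (1.0 is 25 mm), a list of three; "twist": the turn about the tool's z in units of 5 degrees (1.0 is 5 degrees). A call has exactly 5 rows; each row shifts and turns the commanded pose from where the row before left it, along the tool's axes as they then stand; what a row does not reach is not made up. A row lasts 1/8 s, in which the tool goes at most 62.5 mm and 10.7 degrees, less where a joint would pass 70% of its speed; a pose out of reach is approached as far as the arm can. A call is refused whole if a number of a shift passes 1 or a number of a turn 1, either way. A call with a gripper value outside its range is refused whole. The fingers move at their own pace and stop on an object; the grip force is fixed at half the most. Time passes only in rows, so rows that do not move let the fingers close, or fill a call up. It gives the time, the measured TCP pose, the force, the opening and the grip force at its end, in the units of the state.
- get_obs(): the state, without advancing time (a new reading comes with each control period).
- capture(name): name is "scene" or "top" or "wrist"; returns the picture (384x512x3 uint8, red, green, blue); there is no depth.
- get_calibration(name): a dict with "mtx" (3x3 intrinsics, pixels), "position" and "attitude" of the camera in the world; the wrist camera has in their place "mount" (4x4, takes a point from camera to tool coordinates, whose origin is the TCP and whose axes are the flange's). Camera axes: x right, y down, z forward; pixel columns grow to the right and rows downward; lengths in mm; the calibration is good to about 2 mm. A picture is of the moment at which its call begins: read the wrist's pose just before it. get_calibration takes no time and is no camera call.
- close_job(): hands the job in; it is judged then, once.
The state is a dict: "time": time; "joint_positions": joint angles; "dq": joint speeds; "tau": joint torques, N m; "tool_pos": TCP position; "tcp_rot": TCP orientation; "contact_force": force on the tool from outside, world axes, zero at the start; "moment": the same for the moment, N m; "grip_width": finger opening in mm; "finger_force": force on a finger pad.
Only numpy, scipy, OpenCV 4.12 (cv2) and the standard library are available. Lean on these libraries where they do the work, as an engineer would, in place of code of your own. Each camera call takes 0.05 s, during which the arm holds its last target. There are 200 camera calls.

## Working session

There is one attempt and no reset: what is moved stays moved. The work goes in short steps, Python scripts to look and compute and a tool call to move; the robot and the scene stay as the last step left them, time stands still between calls to the robot, and variables do not carry over. Pictures are saved under pics/ and viewed, at most 10 in all, crops included, and the job is handed in when it is done.

Besides the shell and the picture viewer there is one more tool, called after ">>>" as name([rows], argument=value, ...), one row to a line, values as JSON. arm_command: Moves the arm, as the interface text tells. Its arguments: {"type":"object","properties":{"gripper":{"type":"array"},"dp":{"type":"array"},"twist":{"type":"array"}},"required":["gripper","dp","twist"]}

```bash
mkdir -p pics
python3 - <<'E'
from plant import *
import cv2,numpy as np
np.set_printoptions(precision=3,suppress=True)
print(get_obs())
for n in("top","scene"):
    print(n,get_calibration(n)); cv2.imwrite(f"pics/{n}0.png",capture(n)[:,:,::-1])
E
```

```text
{'time': 0.0, 'joint_positions': array([ 1.124,  0.343,  1.525, -0.   ,  1.275, -0.146]), 'dq': array([-0.001,  0.001,  0.002,  0.   , -0.001, -0.002]), 'tau': array([ -0.003, -43.122, -24.423,   0.072,   0.056,  -0.   ]), 'tool_pos': array([155.34 , 501.001, 198.728]), 'tcp_rot': array([-3.14 , -0.   ,  2.841]), 'contact_force': array([ 0.027, -0.025,  0.153]), 'moment': array([ 0.008, -0.011,  0.008]), 'finger_force': 0.0, 'grip_width': 91.86972603494043}
top {'mtx': array([[466.683,   0.   , 248.37 ],
       [  0.   , 466.683, 189.86 ],
       [  0.   ,   0.   ,   1.   ]]), 'position': array([ 121.319,  237.229, 1655.683]), 'attitude': array([-2.819, -0.008, -2.078])}
scene {'mtx': array([[369.042,   0.   , 253.47 ],
       [  0.   , 369.042, 188.974],
       [  0.   ,   0.   ,   1.   ]]), 'position': array([ -53.602, -678.292,  667.875]), 'attitude': array([-2.118,  0.005, -0.749])}
```

View pics/top0.png

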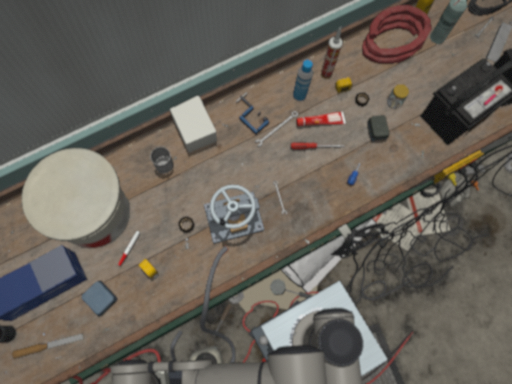

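View pics/scene0.png

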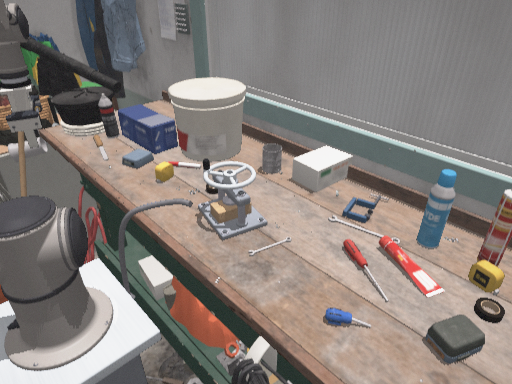

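The top view shows the press wheel at about (234,206), and the scene view shows the handle at about (207,165). I'll enlarge both to get finer pixel positions.

Run:
```python
import cv2,numpy as np
a=cv2.imread("pics/top0.png")[175:250,190:270]; b=cv2.imread("pics/scene0.png")[150:225,190:270]
cv2.imwrite("pics/crop.png",np.hstack([cv2.resize(i,None,fx=5,fy=5,interpolation=cv2.INTER_CUBIC) for i in(a,b)]))
```

```text
(no output)
```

View pics/crop.png

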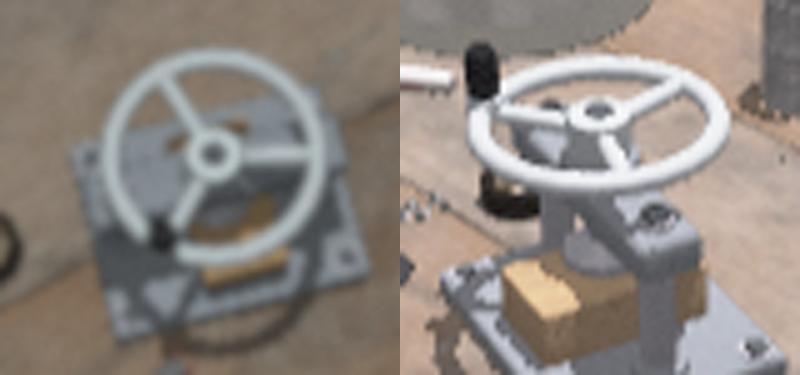

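Left crop (top view): hub at about (232.6,205.6) and handle top at about (222.4,222). Right crop (scene view): hub at about (229.6,172) and handle middle at about (206.4,164).

```bash
cat > h.py <<'E'
from plant import *
import cv2,numpy as np
from scipy.spatial.transform import Rotation as R
np.set_printoptions(precision=2,suppress=True)
def cam(n,obs=None):
    c=get_calibration(n)
    if n=="wrist":
        T=np.eye(4);T[:3,:3]=R.from_euler("xyz",obs["tcp_rot"]).as_matrix();T[:3,3]=obs["tool_pos"]
        T=T@c["mount"];return c["mtx"],T[:3,3],T[:3,:3]
    return c["mtx"],c["position"],R.from_euler("xyz",c["attitude"]).as_matrix()
def ray(C,u,v,z):
    K,p,A=C; d=A@np.linalg.solve(K,[u+0.,v,1]); return p+d*(z-p[2])/d[2]
def proj(C,P):
    K,p,A=C; q=K@(A.T@(np.asarray(P)-p)); return q[:2]/q[2]
E
python3 - <<'E'
from h import *
for n,h,k,z in(("top",(232.2,205.2),(222,221.6),191),("scene",(229.2,171.6),(206,163.6),175)):
    C=cam(n); H=ray(C,*h,159);P=ray(C,*k,z); print(n,H,P,np.linalg.norm((P-H)[:2]),np.degrees(np.arctan2(*(P-H)[1::-1])))
C=cam("top")
for n,u,v in(("tape",186,225),("span",281,199),("stub",354,177),("meas",148,269),("bedcorner",205,204),):print(n,ray(C,u,v,10))
o=get_obs();print(get_calibration("wrist"))
E
```

```text
top [530.97  57.41 159.  ] [489.51 116.45 191.  ] 72.13794499928457 125.07351198076945
scene [527.46  53.75 159.  ] [491.23 114.24 175.  ] 70.50882166654759 120.9219500201758
tape [586.87 221.57  10.  ]
span [ 505.58 -129.7    10.  ]
stub [ 447.62 -413.87   10.  ]
meas [509.19 409.56  10.  ]
bedcorner [624.15 124.85  10.  ]
{'mtx': array([[272.26,   0.  , 255.81],
       [  0.  , 272.26, 194.46],
       [  0.  ,   0.  ,   1.  ]]), 'mount': array([[   0.  ,   -0.96,   -0.27,   70.75],
       [   1.  ,   -0.  ,    0.  ,   -0.49],
       [  -0.  ,   -0.27,    0.96, -184.64],
       [   0.  ,    0.  ,    0.  ,    1.  ]])}
```

The estimates put the hub near (529,56) and the handle near (490,115), at a bearing of about 123°. The plan:
1. Close the fingers.
2. Bring them behind the handle.
3. Push with the tool's +y face while twisting in step with the wheel. The yaw runs from about -57° to 275°, which joint 6 allows.

I'll travel there first, above handle height.

>>> arm_command([
  [-0.4, -0.2, -0.4],
  [-0.93, -0.46, -0.4],
  [-0.93, -0.46, 0],
  [-0.93, -0.46, 0],
  [-0.93, -0.46, 0],
], gripper=[0, 0, 0, 0, 0], twist=[0, 0, 0, 0, 0])

```text
time: 0.72
tool_pos: [239.8, 421.2, 220.1]
tcp_rot: [3.141, 0.0, 2.841]
contact_force: [-0.4, 0.3, -0.4]
grip_width: 46.8
finger_force: 0.0
```

>>> arm_command([
  [-0.93, -0.46, 0],
  [-0.93, -0.46, 0],
  [-0.93, -0.46, 0],
  [-0.93, -0.46, 0],
  [-0.93, -0.46, 0],
], gripper=[0, 0, 0, 0, 0], twist=[0, 0, 0, 0, 0])

```text
time: 1.35
tool_pos: [333.7, 331.7, 220.1]
tcp_rot: [3.141, 0.001, 2.84]
contact_force: [0.5, -0.6, -0.3]
grip_width: 0.9
finger_force: 0.0
```

>>> arm_command([
  [-0.93, -0.46, 0],
  [-0.93, -0.46, 0],
  [-0.93, -0.46, 0],
  [-0.93, -0.46, 0],
  [-0.93, -0.46, 0],
], gripper=[0, 0, 0, 0, 0], twist=[0, 0, 0, 0, 0])

```text
time: 1.98
tool_pos: [427.6, 242.2, 220.1]
tcp_rot: [3.141, 0.001, 2.84]
contact_force: [0.4, -0.6, -0.2]
grip_width: 0.7
finger_force: 0.0
```

>>> arm_command([
  [0, 0, 0],
  [0, 0, 0],
  [0, 0, 0],
  [0, 0, 0],
  [0, 0, 0],
], gripper=[0, 0, 0, 0, 0], twist=[1, 1, 1, 1, 1])

```text
time: 2.6
tool_pos: [426.9, 242.8, 220.1]
tcp_rot: [3.141, 0.0, 2.401]
contact_force: [0.1, 0.6, 0.6]
grip_width: 0.5
finger_force: 0.0
```

>>> arm_command([
  [0, 0, 0],
  [0, 0, 0],
  [0, 0, 0],
  [0, 0, 0],
  [0, 0, 0],
], gripper=[0, 0, 0, 0, 0], twist=[1, 1, 1, 1, 1])

```text
time: 3.22
tool_pos: [426.9, 242.9, 220.0]
tcp_rot: [3.141, 0.0, 1.965]
contact_force: [-0.3, 0.2, -0.1]
grip_width: 0.1
finger_force: 0.0
```

>>> arm_command([
  [0, 0, 0],
  [0, 0, 0],
  [0, 0, 0],
  [0, 0, 0],
  [0, 0, 0],
], gripper=[0, 0, 0, 0, 0], twist=[1, 1, 1, 1, 1])

```text
time: 3.85
tool_pos: [426.9, 242.9, 220.1]
tcp_rot: [3.141, -0.0, 1.529]
contact_force: [0.4, 0.0, -1.3]
grip_width: 0.5
finger_force: 0.0
```

>>> arm_command([
  [0, 0, 0],
  [0, 0, 0],
  [0, 0, 0],
  [0, 0, 0],
  [0, 0, 0],
], gripper=[0, 0, 0, 0, 0], twist=[1, 1, 1, 1, 1])

```text
time: 4.47
tool_pos: [426.9, 242.9, 220.1]
tcp_rot: [3.141, -0.0, 1.092]
contact_force: [-0.1, 0.8, 0.0]
grip_width: 0.5
finger_force: 0.0
```

>>> arm_command([
  [0, 0, 0],
  [0, 0, 0],
  [0, 0, 0],
  [0, 0, 0],
  [0, 0, 0],
], gripper=[0, 0, 0, 0, 0], twist=[1, 1, 1, 1, 1])

```text
time: 5.1
tool_pos: [426.9, 242.9, 220.0]
tcp_rot: [3.141, -0.0, 0.656]
contact_force: [-0.4, 0.3, 0.1]
grip_width: 0.1
finger_force: 0.0
```

>>> arm_command([
  [0.11, 0.72, 0],
  [0.11, 0.72, 0],
  [0.11, 0.72, 0],
  [0.11, 0.72, 0],
  [0.11, 0.72, 0],
], gripper=[0, 0, 0, 0, 0], twist=[0, 0, 0, 0, 0])

```text
time: 5.72
tool_pos: [493.8, 179.7, 219.3]
tcp_rot: [-3.141, 0.0, 0.659]
contact_force: [0.3, -0.7, 0.2]
grip_width: 0.6
finger_force: 0.0
```

>>> arm_command([
  [0.11, 0.72, 0],
  [0.11, 0.72, 0],
  [0.11, 0.72, 0],
  [0, 0, 0],
  [0, 0, 0],
], gripper=[0, 0, 0, 0, 0], twist=[0, 0, 0, 1, 1])

```text
time: 6.35
tool_pos: [533.0, 142.5, 219.3]
tcp_rot: [-3.141, 0.0, 0.481]
contact_force: [0.4, -0.4, -0.0]
grip_width: 0.4
finger_force: 0.0
```

>>> arm_command([
  [0, 0, 0],
  [0, 0, 0],
  [0, 0, 0],
  [0, 0, 0],
  [0, 0, 0],
], gripper=[0, 0, 0, 0, 0], twist=[1, 1, 1, 1, 1])

```text
time: 6.98
tool_pos: [532.8, 142.8, 219.4]
tcp_rot: [-3.142, -0.0, 0.046]
contact_force: [-0.0, -0.0, -0.7]
grip_width: 0.5
finger_force: 0.0
```

>>> arm_command([
  [0, 0, 0],
  [0, 0, 0],
  [0, 0, 0],
  [0, 0, 0],
  [0, 0, 0],
], gripper=[0, 0, 0, 0, 0], twist=[1, 1, 1, 1, 1])

```text
time: 7.6
tool_pos: [532.8, 142.8, 219.4]
tcp_rot: [-3.142, -0.0, -0.391]
contact_force: [0.4, 0.0, -0.0]
grip_width: 0.2
finger_force: 0.0
```

>>> arm_command([
  [0, 0, 0],
  [0, 0, 0],
  [0, 0, 0],
  [0, 0, 0],
  [0, 0, 0],
], gripper=[0, 0, 0, 0, 0], twist=[1, 1, 1, 1, 1])

```text
time: 8.22
tool_pos: [532.8, 142.8, 219.4]
tcp_rot: [-3.142, 0.0, -0.827]
contact_force: [0.8, -0.8, -0.4]
grip_width: 0.6
finger_force: 0.0
```

Run:
```python
from h import *
o=get_obs();im=capture("wrist");print(o["tool_pos"],o["tcp_rot"],o["joint_positions"])
cv2.imwrite("pics/w1.png",im[:,:,::-1])
```

```text
[532.8  142.79 219.38] [-3.14  0.   -0.83] [0.12 0.38 1.42 0.   1.35 2.52]
```

View pics/w1.png

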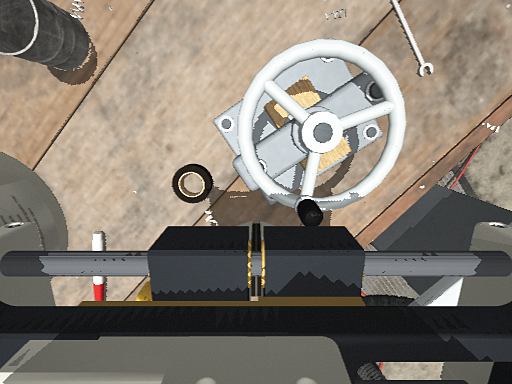

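The wrist view shows the hub at about (322,131), the handle at about (311,211) and the closed fingers near (256,262). Next I'll work out positions from these pixels and check the finger geometry.

Run:
```python
from h import *
o=dict(tool_pos=np.array([532.8,142.79,219.38]),tcp_rot=np.array([np.pi,0,-.827]))
C=cam("wrist",o)
H=ray(C,322,131,159);print("hub",H)
for z,u,v in((191,313,214),(175,310,209)):
    P=ray(C,u,v,z);print(z,P,np.linalg.norm((P-H)[:2]),np.degrees(np.arctan2(*(P-H)[1::-1])))
A=R.from_euler("xyz",o["tcp_rot"]).as_matrix()
for p in([0,0,0],[9.5,19,0],[9.5,-19,0],[9.5,19,-30],[9.5,-19,-30],[9.5,19,-66],[9.5,-19,-66]):print(p,proj(C,o["tool_pos"]+A@np.array(p,float)))
im=cv2.imread("pics/w1.png")
a=im[190:310,140:375];cv2.imwrite("pics/w1c.png",cv2.resize(a,None,fx=3.4,fy=3.4,interpolation=cv2.INTER_CUBIC))
```

```text
hub [532.55  57.66 159.  ]
191 [495.92 113.22 191.  ] 66.54498186518312 123.39786528076674
175 [494.8  113.53 175.  ] 67.42565377163433 124.05210663956912
[0, 0, 0] [256.02 222.91]
[9.5, 19, 0] [282.59 210.49]
[9.5, -19, 0] [229.45 210.47]
[9.5, 19, -30] [287.2  226.39]
[9.5, -19, -30] [224.8  226.36]
[9.5, 19, -66] [295.43 254.73]
[9.5, -19, -66] [216.5  254.68]
```

View pics/w1c.png

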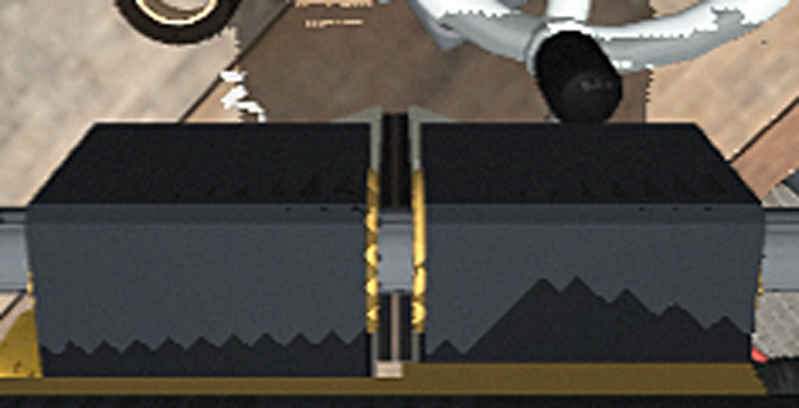

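The fingertips taper to roughly ±9 to 19 mm and sit in line with the handle along the tangent. I'll finish the yaw, come down to z of about 165, then ease forward until contact.

>>> arm_command([
  [0, 0, 0],
  [0, 0, 0],
  [0, 0, 0.74],
  [0, 0, 0.74],
  [0, 0, 0.7],
], gripper=[0, 0, 0, 0, 0], twist=[1, 0.9, 0, 0, 0])

```text
time: 8.9
tool_pos: [532.7, 142.9, 164.3]
tcp_rot: [-3.142, 0.0, -0.989]
contact_force: [1.2, -0.4, -0.1]
grip_width: 0.3
finger_force: 0.0
```

>>> arm_command([
  [0, 0.2, 0],
  [0, 0.15, 0],
  [0, 0.15, 0],
  [0, 0.1, 0],
  [0, 0.1, 0],
], gripper=[0, 0, 0, 0, 0], twist=[0, 0, 0, 0, 0])

```text
time: 9.52
tool_pos: [517.7, 133.5, 165.3]
tcp_rot: [-3.141, -0.0, -0.99]
contact_force: [-0.5, -0.5, -1.4]
grip_width: 0.0
finger_force: 0.0
```

>>> arm_command([
  [0, 0.08, 0],
  [0, 0.08, 0],
  [0, 0.08, 0],
  [0, 0.08, 0],
  [0, 0, 0],
], gripper=[0, 0, 0, 0, 0], twist=[0, 0, 0, 0, 0])

```text
time: 10.15
tool_pos: [510.9, 129.1, 164.9]
tcp_rot: [3.142, 0.0, -0.99]
contact_force: [-0.0, 0.0, -0.3]
grip_width: 0.1
finger_force: 0.0
```

>>> arm_command([
  [0, 0.06, 0],
  [0, 0.06, 0],
  [0, 0.06, 0],
  [0, 0, 0],
  [0, 0, 0],
], gripper=[0, 0, 0, 0, 0], twist=[0, 0, 0, 0, 0])

```text
time: 10.78
tool_pos: [507.3, 126.7, 164.9]
tcp_rot: [-3.141, 0.0, -0.99]
contact_force: [-0.8, 0.5, -0.9]
grip_width: 0.1
finger_force: 0.0
```

Run:
```python
from h import *
o=get_obs();im=capture("wrist")
C=cam("wrist",o);print(o["tool_pos"],proj(C,o["tool_pos"]), proj(C,[531.5,57,159]),proj(C,[492.9,115.4,191]))
a=im[40:280,130:410,::-1];cv2.imwrite("pics/w2.png",cv2.resize(a,None,fx=2.5,fy=2.5,interpolation=cv2.INTER_CUBIC))
```

```text
[507.31 126.69 164.93] [256.2  222.86] [282.89 120.5 ] [285.13 235.77]
```

View pics/w2.png

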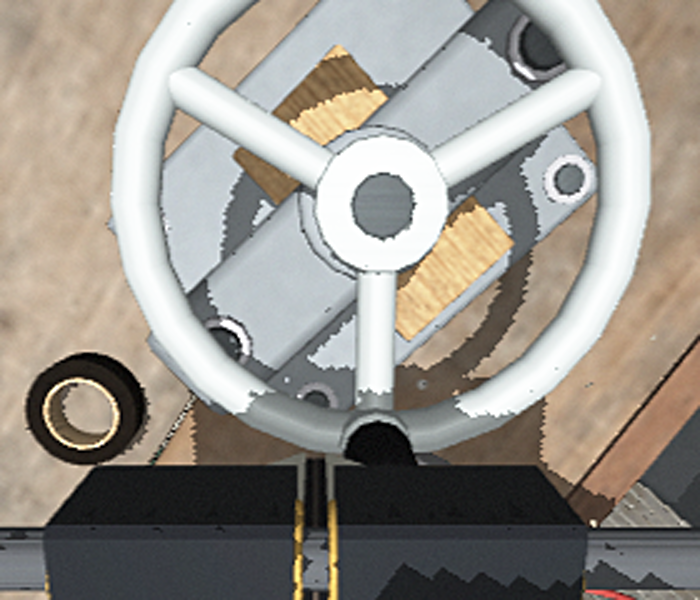

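The hub is at crop (384,206), the spoke runs down to (375,400), and the handle foot is at about (378,430), just right of the fingertip. The tip is almost touching. I'll get the start angle from the spoke.

Run:
```python
from h import *
o=get_obs();C=cam("wrist",o)
f=lambda x,y,z:ray(C,130+x/2.5-.3,40+y/2.5-.3,z)
H=f(384,206,159)
for x,y,z in((375,390,153),(377,425,157),(175,82,150),(595,82,150)):
    P=f(x,y,z);d=(P-H)[:2];print(H,P,np.linalg.norm(d),np.degrees(np.arctan2(d[1],d[0])))
```

```text
[530.69  57.72 159.  ] [501.97 102.74 153.  ] 53.40162486879701 122.53153748669337
[530.69  57.72 159.  ] [496.23 110.6  157.  ] 63.10968108978016 123.08970192018866
[530.69  57.72 159.  ] [595.75  61.71 150.  ] 65.18709374762352 3.504465558730972
[530.69  57.72 159.  ] [500.71  -0.63 150.  ] 65.60145423748128 -117.19414294297505
```

The start angle is about 122.9°, with the hub at (530.9,57.5). Now I'll push round in 5° rows.

>>> arm_command([
  [-0.02, 0.12, 0],
  [-0.05, 0.25, 0],
  [-0.05, 0.25, 0],
  [-0.05, 0.25, 0],
  [-0.05, 0.25, 0],
], gripper=[0, 0, 0, 0, 0], twist=[-0.5, -1, -1, -1, -1])

```text
time: 11.45
tool_pos: [482.8, 112.0, 164.9]
tcp_rot: [-3.141, -0.0, -0.594]
contact_force: [0.4, 0.7, -0.0]
grip_width: 0.4
finger_force: 0.0
```

```bash
cat >> h.py <<'E'
def st():
    o=get_obs();d=o["tool_pos"][:2]-[530.9,57.5]
    print(o["time"],o["tool_pos"],"rho",np.hypot(*d),"alpha",np.degrees(np.arctan2(d[1],d[0]))%360,"psi",np.degrees(o["tcp_rot"][2]),"F",o["contact_force"],"q6",o["joint_positions"][5])
E
python3 -c "from h import *;st()"
```

```text
11.45 [482.84 111.97 164.94] rho 72.64341078180557 alpha 131.42446216920618 psi -34.061882961016 F [ 0.36  0.68 -0.01] q6 2.2382996696904516
```

>>> arm_command([
  [-0.05, 0.25, 0],
  [-0.05, 0.25, 0],
  [-0.05, 0.25, 0],
  [-0.05, 0.25, 0],
  [-0.05, 0.25, 0],
], gripper=[0, 0, 0, 0, 0], twist=[-1, -1, -1, -1, -1])

```text
time: 12.08
tool_pos: [464.5, 86.1, 165.0]
tcp_rot: [-3.142, -0.0, -0.158]
contact_force: [-0.7, 0.1, 1.0]
grip_width: 0.4
finger_force: 0.0
```

Run:
```python
from h import *
st();o=get_obs();im=capture("wrist");C=cam("wrist",o);print(proj(C,[530.9,57.5,159]))
a=im[40:280,130:410,::-1];cv2.imwrite("pics/w3.png",cv2.resize(a,None,fx=2.5,fy=2.5,interpolation=cv2.INTER_CUBIC))
```

```text
12.075 [464.54  86.15 164.97] rho 72.28249984360195 alpha 156.64975182984523 psi -9.061139808751339 F [-0.74  0.07  1.05] q6 1.7498430313273492
[281.57 122.71]
```

View pics/w3.png

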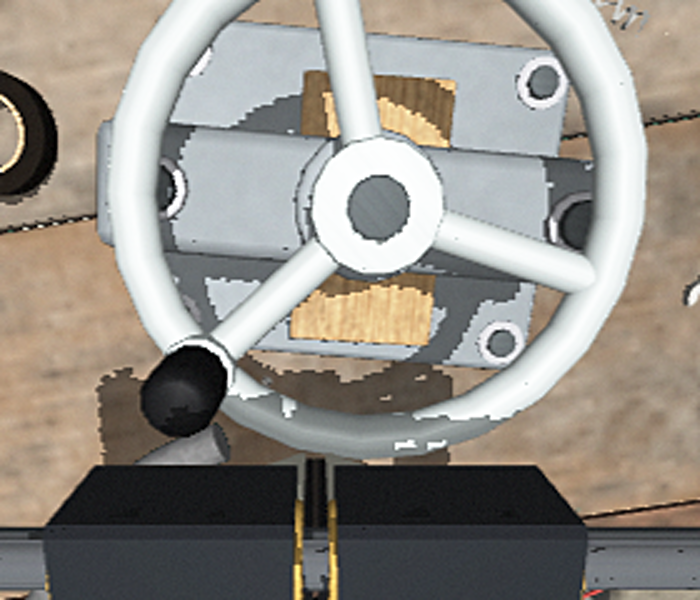

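The wrist view shows the handle still at about 124° (crop (185,385)), left of the fingertip. The finger passed it without moving it. Before going on I'll check the relative heights from the scene camera.

Run:
```python
from h import *
st();o=get_obs();outs=[]
for n in("scene","top"):
    C=cam(n);im=capture(n)[:,:,::-1];p=proj(C,o["tool_pos"]);h=proj(C,[530.9,57.5,159])
    k=[proj(C,[492.9,116.3,z]) for z in(158,191)]
    print(n,"tcp",p,"hub",h,"handle",k)
    x,y=int(h[0])-40,int(h[1])-50;print("crop origin",x,y)
    outs.append(cv2.resize(im[y:y+96,x:x+80],None,fx=5,fy=5,interpolation=cv2.INTER_CUBIC))
cv2.imwrite("pics/s4.png",np.hstack(outs))
```

```text
12.125 [464.22  85.67 164.94] rho 72.38831970046965 alpha 157.09699890428 psi -8.881234571239046 F [ 0.04 -0.01  0.24] q6 1.7460477746225302
scene tcp [204.6  173.21] hub [229.29 170.75] handle [array([206.46, 168.35]), array([205.64, 158.24])]
crop origin 189 120
top tcp [234.26 225.74] hub [232.19 205.23] handle [array([222.01, 223.23]), array([221.55, 220.69])]
crop origin 192 155
```

View pics/s4.png

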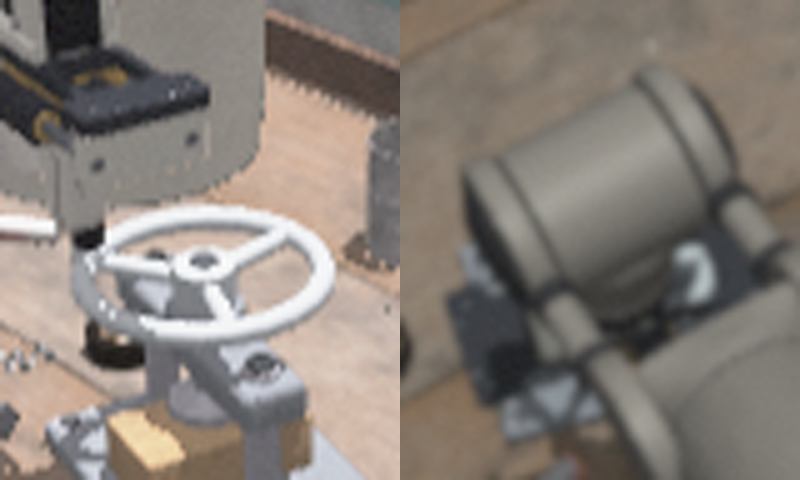

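Run:
```python
from h import *
o=get_obs();C=cam("wrist",o)
f=lambda P:((proj(C,P)-[130,40])*2.5).round()
for th in (120,123,126,130):
    c,s=np.cos(np.radians(th)),np.sin(np.radians(th))
    print(th,[f([530.9+r*c,57.5+r*s,z]) for r,z in((70,158),(70,191),(63,150))],f([530.9+65*np.cos(np.radians(th-120)),57.5+65*np.sin(np.radians(th-120)),150]))
A=R.from_euler("xyz",o["tcp_rot"]).as_matrix()
for z in (0,-19,-40,-66,-90): print(z,[f(o["tool_pos"]+A@np.array([x,y,z],float)) for x,y in((9.5,0),(9.5,40),(30,40),(-30,40))])
```

```text
120 [array([187., 365.]), array([162., 397.]), array([209., 344.])] [340. -50.]
123 [array([196., 374.]), array([173., 408.]), array([217., 353.])] [327. -47.]
126 [array([205., 383.]), array([184., 418.]), array([225., 360.])] [314. -44.]
130 [array([217., 394.]), array([199., 431.]), array([236., 370.])] [298. -38.]
0 [array([313., 426.]), array([453., 426.]), array([457., 356.]), array([446., 550.])]
-19 [array([313., 450.]), array([467., 450.]), array([472., 373.]), array([459., 585.])]
-40 [array([313., 482.]), array([487., 482.]), array([493., 396.]), array([476., 632.])]
-66 [array([312., 536.]), array([520., 536.]), array([529., 436.]), array([505., 709.])]
-90 [array([311., 609.]), array([564., 609.]), array([577., 489.]), array([542., 808.])]
```

The pictures explain it. The handle hasn't moved, and the visible fingertip ends about 26 mm above the reported TCP in both the scene and wrist views. At z=165 the tip only skimmed over the post. I'll lift, go back behind the handle, and come down to a reading of about 147, which puts the tip at about 173.

>>> arm_command([
  [0, 0, -0.4],
  [0, 0, -0.4],
  [0.07, -0.24, 0],
  [0.07, -0.24, 0],
  [0.07, -0.24, 0],
], gripper=[0, 0, 0, 0, 0], twist=[0, 0, 1, 1, 1])

```text
time: 12.85
tool_pos: [474.5, 102.8, 185.8]
tcp_rot: [-3.141, -0.001, -0.426]
contact_force: [-0.1, 0.1, -0.3]
grip_width: 0.2
finger_force: 0.0
```

>>> arm_command([
  [0.07, -0.24, 0],
  [0.07, -0.24, 0],
  [0.07, -0.24, 0],
  [0.07, -0.24, 0],
  [0.07, -0.24, 0],
], gripper=[0, 0, 0, 0, 0], twist=[1, 1, 1, 1, 1])

```text
time: 13.48
tool_pos: [498.5, 122.5, 185.7]
tcp_rot: [-3.141, -0.001, -0.862]
contact_force: [-0.5, 0.4, 0.5]
grip_width: 0.2
finger_force: 0.0
```

>>> arm_command([
  [0.07, -0.24, 0],
  [0.05, -0.24, 0],
  [0.05, -0.24, 0],
  [0, 0, 0],
  [0, 0, 0],
], gripper=[0, 0, 0, 0, 0], twist=[1, 1, 0, 0, 0])

```text
time: 14.1
tool_pos: [515.0, 129.2, 185.0]
tcp_rot: [3.142, 0.0, -1.033]
contact_force: [0.7, 0.2, -0.6]
grip_width: 0.6
finger_force: 0.0
```

```bash
python3 -c "from h import *;st()"
```

```text
14.1 [514.95 129.19 185.  ] rho 73.43780070711357 alpha 102.54194676296947 psi -59.18875344816758 F [ 0.69  0.17 -0.55] q6 2.705183869430328
```

>>> arm_command([
  [0, -0.25, 0],
  [0, 0, 0.5],
  [0, 0, 0.5],
  [0, 0, 0.3],
  [0, 0, 0.22],
], gripper=[0, 0, 0, 0, 0], twist=[0, 0, 0, 0, 0])

```text
time: 14.72
tool_pos: [520.2, 132.4, 146.1]
tcp_rot: [3.141, 0.0, -1.034]
contact_force: [-0.8, -0.3, 0.0]
grip_width: 0.1
finger_force: 0.0
```

Run:
```python
from h import *
st();o=get_obs();outs=[];C=cam("scene");im=capture("scene")[:,:,::-1];print(proj(C,o["tool_pos"]),proj(C,o["tool_pos"]+[0,0,26]))
a=im[125:205,180:260]
w=capture("wrist")[150:260,200:340,::-1]
cv2.imwrite("pics/s5.png",np.hstack([cv2.resize(a,(400,400),interpolation=cv2.INTER_CUBIC),cv2.resize(w,(400,400*110//140),interpolation=cv2.INTER_CUBIC) if 0 else cv2.resize(w,(400,400),interpolation=cv2.INTER_CUBIC)]))
```

```text
14.725 [520.19 132.36 146.14] rho 75.61827105557192 alpha 98.1394450719803 psi -59.23509880035391 F [-0.75 -0.32  0.  ] q6 2.710918859478139
[210.84 167.05] [210.27 159.33]
```

View pics/s5.png

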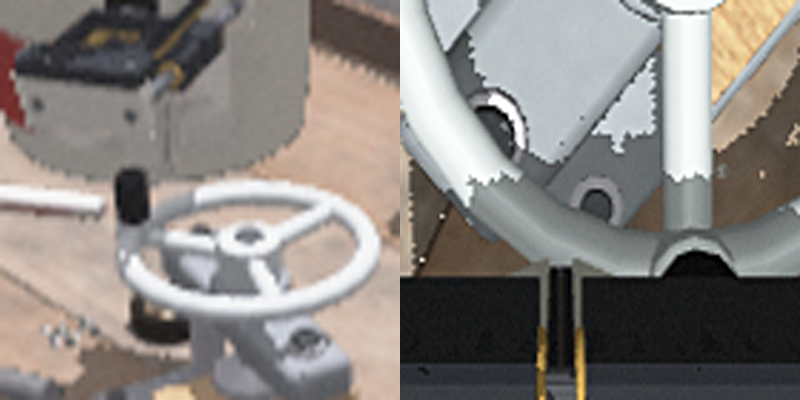

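In the scene crop the handle runs from (132,170) to (132,222), and the tip sits behind it near (150,168), so it is roughly 15 to 18 mm below the post's top. I'll go 6 mm deeper and approach slowly.

>>> arm_command([
  [0, 0, 0.12],
  [0, 0, 0.12],
  [0, 0.16, 0],
  [0, 0.16, 0],
  [0, 0.08, 0],
], gripper=[0, 0, 0, 0, 0], twist=[0, 0, 0, 0, 0])

```text
time: 15.45
tool_pos: [511.9, 127.4, 141.1]
tcp_rot: [-3.141, 0.0, -1.034]
contact_force: [1.9, 1.6, -1.4]
grip_width: 0.7
finger_force: 1.1
```

>>> arm_command([
  [0, 0.08, 0],
  [0, 0.08, 0],
  [0, 0.08, 0],
  [0, 0.08, 0],
  [0, 0.08, 0],
], gripper=[0, 0, 0, 0, 0], twist=[0, 0, 0, 0, 0])

```text
time: 16.08
tool_pos: [503.4, 122.0, 141.0]
tcp_rot: [-3.141, -0.0, -1.034]
contact_force: [1.8, 1.7, -0.8]
grip_width: 0.4
finger_force: 1.2
```

```bash
python3 -c "from h import *;st()"
```

```text
16.075 [503.36 122.01 141.01] rho 70.1412913686363 alpha 113.1226490881237 psi -59.23196177124922 F [ 1.8   1.71 -0.83] q6 2.694543488681136
```

Contact: a steady 2.5 N or so, and the handle is moving. Going round now with constant 5° rows.

>>> arm_command([
  [-0.022, 0.244, 0],
  [-0.022, 0.244, 0],
  [-0.022, 0.244, 0],
  [-0.022, 0.244, 0],
  [-0.022, 0.244, 0],
], gripper=[0, 0, 0, 0, 0], twist=[-1, -1, -1, -1, -1])

```text
time: 16.7
tool_pos: [478.6, 104.3, 141.1]
tcp_rot: [-3.141, -0.001, -0.595]
contact_force: [2.6, 1.2, -0.9]
grip_width: 0.2
finger_force: 1.3
```

>>> arm_command([
  [-0.022, 0.244, 0],
  [-0.022, 0.244, 0],
  [-0.022, 0.244, 0],
  [-0.022, 0.244, 0],
  [-0.022, 0.244, 0],
], gripper=[0, 0, 0, 0, 0], twist=[-1, -1, -1, -1, -1])

```text
time: 17.32
tool_pos: [463.9, 77.8, 141.1]
tcp_rot: [-3.141, -0.001, -0.158]
contact_force: [2.8, 1.5, -1.4]
grip_width: 0.6
finger_force: 1.4
```

```bash
python3 -c "from h import *;st()"
```

```text
17.325 [463.86  77.84 141.06] rho 70.0565129044452 alpha 163.12052850188218 psi -9.066617534986133 F [ 2.78  1.48 -1.41] q6 1.731911543461271
```

The force direction hints that the handle may be sliding along the finger. I'll measure the wheel angle from the spokes in the wrist image.

```bash
cat >> h.py <<'E'
def spokes(save=None):
    o=get_obs();im=capture("wrist");C=cam("wrist",o)
    if save: cv2.imwrite(save,im[:,:,::-1])
    g=cv2.GaussianBlur(im.min(2),(3,3),0); th=np.arange(0,360,1.0);S=np.zeros(360);N=np.zeros(360)
    for r in (30,36,42,48,54):
        for i,a in enumerate(np.radians(th)):
            u,v=proj(C,[530.9+r*np.cos(a),57.5+r*np.sin(a),151]); 
            if 1<u<510 and 1<v<225: S[i]+=g[int(round(v)),int(round(u))]>185;N[i]+=1
    m=S>=3
    fold=[sum(S[(k+120*j)%360] for j in range(3)) for k in range(120)]
    ph=np.angle(np.sum(np.maximum(np.array(fold)-max(fold)*.5,0)*np.exp(1j*np.arange(120)*2*np.pi/120)))*120/(2*np.pi)%120
    print("bright deg",th[m].astype(int),"phase",ph)
E
python3 - <<'E'
from h import *
st();spokes("pics/w6.png")
E
```

```text
17.325 [463.86  77.84 141.06] rho 70.0565129044452 alpha 163.12052850188218 psi -9.066617534986133 F [ 2.78  1.48 -1.41] q6 1.731911543461271
bright deg [ 40  41  45  46  47  48  50  60  61  62  63  64  65  66  67  68  69  70
  71  72 114 115 116 117 118 119 120 121 122 123 124 125 126 127 128 129
 130 180 181 182 183 184 185 186 187 188 189 190 191 192 301 302 303 304
 305 306 307 308 309 310 311 312 313] phase 66.24079913125527
```

The spokes give a handle angle of about 186.5°. It is centred on the finger's back face, 28 mm ahead of the TCP, so this is a proper push. Continuing.

>>> arm_command([
  [-0.022, 0.244, 0],
  [-0.022, 0.244, 0],
  [-0.022, 0.244, 0],
  [-0.022, 0.244, 0],
  [-0.022, 0.244, 0],
], gripper=[0, 0, 0, 0, 0], twist=[-1, -1, -1, -1, -1])

```text
time: 18.0
tool_pos: [461.2, 47.8, 141.0]
tcp_rot: [-3.141, -0.0, 0.277]
contact_force: [2.4, 2.6, 0.7]
grip_width: 0.3
finger_force: 1.4
```

>>> arm_command([
  [-0.022, 0.244, 0],
  [-0.022, 0.244, 0],
  [-0.022, 0.244, 0],
  [-0.022, 0.244, 0],
  [-0.022, 0.244, 0],
], gripper=[0, 0, 0, 0, 0], twist=[-1, -1, -1, -1, -1])

```text
time: 18.62
tool_pos: [471.5, 19.5, 140.9]
tcp_rot: [-3.14, 0.0, 0.713]
contact_force: [-0.6, 4.3, 1.0]
grip_width: 0.3
finger_force: 1.4
```

>>> arm_command([
  [-0.022, 0.244, 0],
  [-0.022, 0.244, 0],
  [-0.022, 0.244, 0],
  [-0.022, 0.244, 0],
  [-0.022, 0.244, 0],
], gripper=[0, 0, 0, 0, 0], twist=[-1, -1, -1, -1, -1])

```text
time: 19.25
tool_pos: [492.8, -1.7, 140.8]
tcp_rot: [-3.139, 0.0, 1.149]
contact_force: [-2.1, 2.6, 0.8]
grip_width: 0.5
finger_force: 1.4
```

```bash
python3 -c "
from h import *
st();spokes()"
```

```text
19.25 [492.77  -1.73 140.77] rho 70.44804838463526 alpha 237.22645033556879 psi 65.8547379890633 F [-2.13  2.62  0.83] q6 0.26194917326989237
bright deg [ 14  15  16  17  18  19  20  21  22  23  24  25  26  30  31  32  33  34
  35  36  37  38  39  40  41  42  43  44  45  46  47  48  49  50  51  52
  53  54  55  56  57  58  60  61  62  63  64  65  66  67  68  69  70  71
  72  73  74  75  76  77  78  79  80  81  82  83  84  85  86  87  88  89
  90  91  92  93  94  95  96 126 127 128 129 130 131 132 133 134 135 136
 137 138 139 140 141 142 143 144 145 146 147 256 257 258 259 260 261 262
 263 264 265 266 279 280 281 282 283 284 285 286 287 288 289 290 291 292
 293 294 295 296 297 298 299 300 301 302 303 304 305] phase 26.56459324092809
```

The handle is at about 261°, still 24° ahead of the TCP. Continuing.

>>> arm_command([
  [-0.022, 0.244, 0],
  [-0.022, 0.244, 0],
  [-0.022, 0.244, 0],
  [-0.022, 0.244, 0],
  [-0.022, 0.244, 0],
], gripper=[0, 0, 0, 0, 0], twist=[-1, -1, -1, -1, -1])

```text
time: 19.92
tool_pos: [521.3, -12.2, 140.7]
tcp_rot: [-3.139, 0.0, 1.585]
contact_force: [-2.0, 0.6, 0.5]
grip_width: 0.7
finger_force: 1.4
```

>>> arm_command([
  [-0.022, 0.244, 0],
  [-0.022, 0.244, 0],
  [-0.022, 0.244, 0],
  [-0.022, 0.244, 0],
  [-0.022, 0.244, 0],
], gripper=[0, 0, 0, 0, 0], twist=[-1, -1, -1, -1, -1])

```text
time: 20.55
tool_pos: [551.6, -9.4, 140.7]
tcp_rot: [-3.139, -0.001, 2.021]
contact_force: [-1.5, -1.0, 1.4]
grip_width: 0.5
finger_force: 1.4
```

>>> arm_command([
  [-0.022, 0.244, 0],
  [-0.022, 0.244, 0],
  [-0.022, 0.244, 0],
  [-0.022, 0.244, 0],
  [-0.022, 0.244, 0],
], gripper=[0, 0, 0, 0, 0], twist=[-1, -1, -1, -1, -1])

```text
time: 21.18
tool_pos: [578.0, 5.7, 140.7]
tcp_rot: [-3.139, -0.001, 2.457]
contact_force: [-2.1, -2.3, 0.3]
grip_width: 0.4
finger_force: 1.3
```

```bash
python3 -c "
from h import *
st();spokes()"
```

```text
21.175 [578.01   5.66 140.75] rho 70.04752997103178 alpha 312.263378990115 psi 140.77072796711641 F [-2.08 -2.3   0.32] q6 -1.00729837426342
bright deg [ 31  32  33  34  35  44  45  46  47  48  49  50  52  56  94  95  96  97
 212 213 214 215 284 285 286 287 288 289 290 291 292 293 294 295 296 297
 298 299 300 301 302 303 304 305 306 307 308 309 310 321 322 323 324 335
 336 347 348] phase 94.02097705871208
```

>>> arm_command([
  [-0.022, 0.244, 0],
  [-0.022, 0.244, 0],
  [-0.022, 0.244, 0],
  [-0.022, 0.244, 0],
  [-0.022, 0.244, 0],
], gripper=[0, 0, 0, 0, 0], twist=[-1, -1, -1, -1, -1])

```text
time: 21.85
tool_pos: [595.7, 30.6, 140.7]
tcp_rot: [-3.14, -0.0, 2.892]
contact_force: [0.3, -2.7, -0.0]
grip_width: 0.6
finger_force: 1.2
```

>>> arm_command([
  [-0.022, 0.244, 0],
  [-0.022, 0.244, 0],
  [-0.022, 0.244, 0],
  [-0.022, 0.244, 0],
  [-0.022, 0.244, 0],
], gripper=[0, 0, 0, 0, 0], twist=[-1, -1, -1, -1, -1])

```text
time: 22.48
tool_pos: [601.2, 60.7, 140.8]
tcp_rot: [-3.14, 0.0, -2.955]
contact_force: [3.0, -3.3, -1.6]
grip_width: 0.4
finger_force: 1.2
```

>>> arm_command([
  [-0.022, 0.244, 0],
  [-0.022, 0.244, 0],
  [-0.022, 0.244, 0],
  [-0.022, 0.244, 0],
  [-0.022, 0.244, 0],
], gripper=[0, 0, 0, 0, 0], twist=[-1, -1, -1, -1, -1])

```text
time: 23.1
tool_pos: [593.3, 90.2, 141.0]
tcp_rot: [-3.14, 0.001, -2.518]
contact_force: [3.4, -0.7, -0.9]
grip_width: 0.2
finger_force: 1.2
```

>>> arm_command([
  [-0.022, 0.244, 0],
  [-0.022, 0.244, 0],
  [-0.022, 0.244, 0],
  [-0.022, 0.244, 0],
  [-0.022, 0.244, 0],
], gripper=[0, 0, 0, 0, 0], twist=[-1, -1, -1, -1, -1])

```text
time: 23.72
tool_pos: [573.5, 113.6, 141.0]
tcp_rot: [-3.14, 0.001, -2.082]
contact_force: [3.5, 0.7, -1.0]
grip_width: 0.0
finger_force: 1.2
```

```bash
python3 -c "
from h import *
st();spokes()"
```

```text
23.725 [573.5  113.62 141.04] rho 70.4558687668906 alpha 52.79417198333732 psi -119.28018779583334 F [ 3.48  0.69 -1.03] q6 -2.5656115434451676
bright deg [188 189 190 191 192 193 194 195 196 197 198 199 200 201 216 217 218 219
 220 238 241 242 243 244 245 246 247 248 249 250 251 252 253 254 255 256
 257 258 259 260 261 262 263 264 265 266 267 268 269 270 271 272 273 274
 275 276 278 279 280 281 282 283 284 285 286 287 288 289 290 291 292 293
 294 295 296 297 298 299 300 301 302 303 304 305 306 307 308 309 310 311
 312 313 314 315 316 317 318 319 320 321 323] phase 74.48387571312595
```

The handle is at about 435° (75°). One more twisted call, then I'll check before the last stretch.

>>> arm_command([
  [-0.022, 0.244, 0],
  [-0.022, 0.244, 0],
  [-0.022, 0.244, 0],
  [-0.022, 0.244, 0],
  [-0.022, 0.244, 0],
], gripper=[0, 0, 0, 0, 0], twist=[-1, -1, -1, -1, -1])

```text
time: 24.4
tool_pos: [545.7, 126.4, 141.1]
tcp_rot: [-3.14, 0.0, -1.646]
contact_force: [2.9, 1.5, -0.6]
grip_width: 0.8
finger_force: 1.2
```

```bash
python3 -c "
from h import *
st();spokes()"
```

```text
24.4 [545.67 126.4  141.06] rho 70.46543029575501 alpha 77.89743094812506 psi -94.31977268161457 F [ 2.94  1.47 -0.61] q6 -2.9755687966545774
bright deg [ 16  17  18  19  21  22  23  24  25  26  27  28  29  30  31  32  33  34
  35  57  58  59  60  61  62  95  96  97  98  99 100 101 102 103 214 215
 216 217 218 219 220 221 222 223 224 225 226 229 257 258 259 262 263 264
 265 266 267 268 269 270 271 272 273 274 275 281 290 291 292 293 294 295
 296 297 298 299 300 301 302 303 304 305 306 307 308 309 310 311 334 335
 336 337 338 339 340 341 342 343 344 345 346] phase 99.12781781253909
```

>>> arm_command([
  [0.05, 0.2, 0],
  [0.07, 0.2, 0],
  [0.1, 0.2, 0],
  [0.12, 0.2, 0],
  [0, 0, 0],
], gripper=[0, 0, 0, 0, 0], twist=[0, 0, 0, 0, 0])

```text
time: 25.08
tool_pos: [523.9, 118.9, 140.9]
tcp_rot: [3.14, -0.0, -1.645]
contact_force: [0.1, 0.1, 0.3]
grip_width: 0.6
finger_force: 0.0
```

```bash
python3 -c "
from h import *
st();spokes('pics/w7.png')"
```

```text
25.075 [523.88 118.87 140.87] rho 61.77174120153746 alpha 96.52645618187898 psi -94.26055567768645 F [0.08 0.09 0.32] q6 -2.986471863176013
bright deg [  0   1   2   3   4   5  16  17  18  19  20  21  22  23  24  25  26  27
  28  29  30  31  32  33  34  35  36  37  38  39  40  41  42  43  44  45
  46  48  49  50 233 234 235 236 237 238 239 240 241 242 243 244 245 246
 247 248 250 251 252 253 254 255 256 257 258 259 260 261 262 263 264 265
 266 267 268 269 270 271 272 280 283 284 285 286 287 288 289 290 291 292
 293 294 295 296 297 298 353 354 355 356 357 358 359] phase 9.686363090894796
```

The handle is at about 119.5°, 3 to 4° short of its start and well inside tolerance. I'll back off and lift clear.

>>> arm_command([
  [0, -0.3, 0],
  [0, -0.5, 0],
  [0, 0, -0.8],
  [0, 0, -1],
  [0, 0, -1],
], gripper=[0, 0, 0, 0, 0], twist=[0, 0, 0, 0, 0])

```text
time: 25.75
tool_pos: [545.4, 117.7, 211.4]
tcp_rot: [3.141, -0.0, -1.645]
contact_force: [0.7, -0.3, 1.0]
grip_width: 0.5
finger_force: 0.0
```

>>> arm_command([
  [0, -0.5, -0.8],
  [0, -0.8, 0],
  [0, -0.8, 0],
  [0, 0, 0],
  [0, 0, 0],
], gripper=[0, 0, 0, 0, 0], twist=[0, 0, 0, 0, 0])

```text
time: 26.38
tool_pos: [596.7, 114.0, 230.5]
tcp_rot: [3.14, -0.0, -1.645]
contact_force: [0.5, 0.4, -0.0]
grip_width: 0.3
finger_force: 0.0
```

Run:
```python
from h import *
st()
o=get_obs();w=capture("wrist")[:,:,::-1];s=capture("scene")[130:230,180:270,::-1];C=cam("wrist",o)
for t in(-14.7,-3.5,0,14.7):
    a=np.radians(122.9+t);print(t,[proj(C,[530.9+r*np.cos(a),57.5+r*np.sin(a),z]).round() for r,z in((63,150),(70,158),(70,191))])
print(proj(C,[530.9,57.5,159]))
cv2.imwrite("pics/fin.png",np.hstack([cv2.resize(s,(346,384)),w[:,30:484]]))
```

```text
26.375 [596.73 113.96 230.48] rho 86.72496737183934 alpha 40.62299486749907 psi -94.2366665957725 F [ 0.54  0.4  -0.03] q6 -3.0051143804737768
-14.7 [array([341., 190.]), array([346., 199.]), array([358., 210.])]
-3.5 [array([353., 185.]), array([359., 193.]), array([373., 202.])]
0 [array([356., 183.]), array([363., 190.]), array([377., 200.])]
14.7 [array([369., 171.]), array([377., 177.]), array([394., 186.])]
[323.56 131.47]
```

View pics/fin.png

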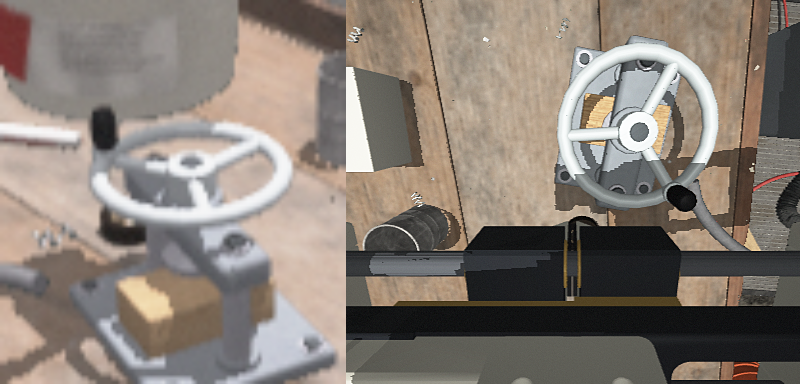

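The last picture shows the handle top at wrist pixel (369,198), about 4° short of its starting place (predicted (377,200) for an exact turn). The gripper is clear, the block looks unmoved, and there was no contact near the bystanders. Handing in.

```bash
python3 -c "
from plant import *
print(close_job())"
```

```text
the job is handed in; nothing more can be done
None
```

I opened the press by one anticlockwise turn, ending about 4° short of the handle's starting place (tolerance about 15°), backed the gripper clear and handed the job in at about 26 s; the hand-in returned no verdict.

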